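Third hand: press a screen bracket into its seal at a service counter

ROBOT

A 6-joint arm with a two-finger parallel gripper is mounted at the origin on the work surface. World frame = base frame: x ahead of the robot, y to its left, z up, the work surface at z = 0. Lengths are in m, angles in rad, forces in N, time in s.
With the tool pointing down it reaches from about 0.3 to 0.875 m from the base axis. Payload 6.4 kg.
Tool frame: the origin (TCP) lies on the centre line of the jaws, within the pads' length; the fingertips stand 11 mm ahead of it and the grasp point (between the pads) lies 8 mm behind it; x points along the fingers, y is the direction in which the jaws open and shut, and the axes are right-handed (so a half turn about x gives the same grasp; the last joint's range is limited). The gripper opens to 85 mm and grips with 20 to 120 N. Pads are 22 mm wide; open, the fingers measure 114 mm over their backs; the gripper's body (76 mm by 85 mm) begins 54 mm behind the grasp point. The pads swing forward as they close: fully open they stand 13 mm farther back than shut.
Start: joints at [-1.476, 0.181, 1.607, -0, 1.354, -0.206], TCP at [0.17, -0.549, 0.242] pointing down, gripper open.
Joint ranges: [-2.99, 2.99], [-0.89, 2.07], [0.3, 2.58], [-1.14, 4.28], [0, 2.63], [-3.12, 3.12]. Speed limits (rad/s): [2.57, 2.57, 3.01, 3.14, 3.14, 3.14].

INTERFACE

Orientations are given as a unit quaternion [w, x, y, z].
In Python, from bench import ctrl, camera, hand_in gives the robot as it stands. The module is installed in compiled form; this text tells all that it offers.
- The arm moves only by the tool drive_tool, never from a script. Its argument "increments" is a list of rows, each a list of 7 numbers: the shift along the tool's x, y, z in m, then the turn, a rotation vector about the tool's x, y, z in degrees, then the gripper's target within -1 to 1 (fully open at 1, half-way at 0, shut at -1). In form: [[dx, dy, dz, rx, ry, rz, claw], ...]. A call has 1 to 10 rows; each row shifts and turns the commanded pose from where the row before left it, along the tool's axes as they then stand; what a row does not reach is not made up. A row lasts 1/8 s, in which the tool goes at most 62.5 mm and 10.7 degrees, less where a joint would pass 70% of its speed; a pose out of reach is approached as far as the arm can. A call is refused whole if a number of a shift passes 0.0625 or a number of a turn 10.7, either way. A call with a gripper value outside its range is refused whole. The fingers move at their own pace and stop on an object; the grip force is fixed at half the most. Time passes only in rows, so rows that do not move let the fingers close. It gives the time, the measured TCP pose, the force and the opening at its end, in the units of the state.
- ctrl.get_obs(): the state, without advancing time (a new reading comes with each control period).
- camera(name): name is "side" or "top" or "wrist"; returns a dict with "img" (480x640x3 uint8, red, green, blue), "depth" (480x640 float32, m along the optical axis (not along the pixel's ray), 0 where there is no reading), "fx", "fy", "cx", "cy" (pixels), "world_from_camera" (4x4, takes a point from camera to world coordinates); the wrist camera has in their place "hand_eye" (4x4, takes a point from camera to tool coordinates, whose origin is the TCP and whose axes are the tool frame's). Camera axes: x right, y down, z forward; pixel columns grow to the right and rows downward; lengths in m; the calibration is good to about 2 mm. A picture is of the moment at which its call begins: read the wrist's pose just before it.
- hand_in(): hands the job in, once; it reports no verdict.
The state is a dict: "time_s": time; "q": joint angles; "dq": joint speeds; "joint_efforts": joint torques, N m; "eef_pos": TCP position; "eef_rot": TCP orientation; "wrist_force": force on the tool from outside, world axes, zero at the start; "torque": the same for the moment, N m; "opening": opening from 0.0 (shut) to 1.0 (fully open).
Only numpy, scipy, OpenCV 4.12 (cv2) and the standard library are available. Lean on these libraries where they do the work, as an engineer would, in place of code of your own. Each camera call takes 0.05 s, during which the arm holds its last target.

TASK

Bring the loose aluminium screen bracket to the rail on the counter, standing flat on its base with the upright plate towards the rail's black rubber seal, and move it along the rail until you feel its side butt against the tall end stop (not the low shoe at the other end). There, press it squarely into the seal with a steady push of about 10 N, without squashing the seal right down; hold it steady for a few seconds and do not let go: your program finishes while the robot is still pressing, so that a colleague can drive the screws. Leave the other things on the counter where they are.

Things in the scene. Friction and masses are not known exactly. Their poses are not given: they have to be found in the camera images.
- bracket: Loose aluminium bracket, 0.25 to 0.5 kg. Base 70 (x) x 84 (y) x 8 mm. Upright plate, 84 wide, 8 thick, top at 65 mm, along the base's +x edge (outer face at x = +35 mm). Central upright web, 12 mm thick in y, from x = -25 mm to the plate, top at 65 mm: the place to grip, across y. Sides at y = +-42 mm. Origin: centre of the base's underside; z up. Mass centre at x = +10 mm.
- bracket_face (a point): Point on the outer face of the bracket's upright plate (the face that goes against the seal): bracket x = +35, y = 0, z = 30 mm; axes as the bracket.
- rail: Aluminium rail fixed to the counter, 360 mm long (y), 50 mm high, with the rubber seal along its -x side, towards the robot. Origin: middle of its length, on the counter; +x is the way to press, z up. The free seal's face is the plane x = -30 mm, 12 to 46 mm above the counter; it can be pushed back to x = -18 mm.
- seal (a joint): How far the black rubber seal strip is pressed in along the rail's +x, in m: 0 free, 0.012 squashed right down. It moves as one straight strip and springs back, with about 2 N for each mm (10 N at 5 mm), along its whole length.
- stop: Tall end stop: fixed steel block in front of the seal near one end of the rail (either end), 56 (x) x 20 (y) x 45 mm high, axes parallel to the rail's. Origin: centre of its underside, at rail x = -60 mm. Butt against its side towards the rail's middle (10 mm from its origin). Near the rail's other end is a fixed low shoe of the same footprint, only 10 mm high: not the stop.
- bottle: Bystander: clear bottle, 60 mm diameter, 170 mm tall, right of the work; origin under its centre.
- cup: Bystander: black pen cup, 76 mm diameter, 95 mm tall with pens reaching 145 mm, left of the work; origin under its centre.
- stapler: Bystander: black stapler, 36 x 150 mm, 52 mm high, left of the rail; origin under its centre.
- screwdriver: Bystander: screwdriver, 200 mm long, lying right of the rail; origin under its middle.
Not all that is in view belongs to the job. Several things have the shape of the stop; the one meant has the colours described above.

How it is judged:
On the way:
1. bracket flat, square, butted at the tall end stop and pressed into the seal with 5 to 16 N, steadily for 2 s (contact force between bracket and seal between 5 and 16 N and angle between the x axis of bracket and the x axis of rail, either way round below 0.06 rad and angle between bracket's own z axis and vertical below 0.06 rad and height (world z) of bracket below 0.004 m and x of bracket_face in the frame of rail above -0.032 m and y of bracket in the frame of rail between -0.12 and 0.12 m and (y of bracket in the frame of stop between 0.048 and 0.0555 m or y of bracket in the frame of stop between -0.0555 and -0.048 m) and contact force between any of the fingers, the arm and bracket above 1 N), for 2 s.
At the end, for the whole second after the job is handed in: Through the last second the robot still presses the bracket: 5 to 16 N on the seal, square to the rail and upright within 0.06 rad, underside within 4 mm of the counter, side within 3.5 mm of the stop's inner side, under 10 mm/s; the same (speed aside) has also once lasted 2 s (all of step 1 and linear speed of bracket below 0.01 m/s); the arm keeps its last pose, push and grip.
It fails at once if the seal is squashed right down (past 11.5 mm) (value of joint seal above 0.0115 m).
It fails at once if the bottle is moved more than 30 mm (distance of bottle from where it was at the start of the episode above 0.03 m).
It fails at once if the cup is moved more than 30 mm (distance of cup from where it was at the start of the episode above 0.03 m).
It fails at once if the stapler is moved more than 30 mm (distance of stapler from where it was at the start of the episode above 0.03 m).
It fails at once if the screwdriver is moved more than 30 mm (distance of screwdriver from where it was at the start of the episode above 0.03 m).
It also fails if it takes over 51 s, if anything falls off the work surface, if the arm or the gripper's body presses on something with over 40 N, if the wrist force passes 120 N, or if a joint passes its speed limit or range.

## Working session

There is one attempt and no reset: what is moved stays moved. The work goes in short steps, Python scripts to look and compute and a tool call to move; the robot and the scene stay as the last step left them, time stands still between calls to the robot, and variables do not carry over. Pictures are saved under pics/ and viewed, and the job is handed in when it is done.

Besides the shell and the picture viewer there is one more tool, called after ">>>" as name(argument=value, ...) on one line, values as JSON. drive_tool: Moves the arm, as the interface text tells. Its arguments: {"type":"object","properties":{"increments":{"type":"array","items":{"type":"array","items":{"type":"number"}}}},"required":["increments"]}

```bash
mkdir -p pics; python3 - <<'E'
from bench import ctrl, camera
import cv2, numpy as np, pickle
print(ctrl.get_obs())
for n in ("side","top","wrist"):
    c=camera(n); cv2.imwrite(f"pics/{n}0.png",c["img"][:,:,::-1]); pickle.dump(c,open(f"{n}0.pkl","wb"))
    print(n,c["fx"],c["cx"],c["cy"],np.round(c.get("world_from_camera",c.get("hand_eye")),3).tolist())
E
```

```text
{'time_s': 0.0, 'q': array([-1.47629669e+00,  1.81547214e-01,  1.60799100e+00, -8.55307722e-06,
        1.35381687e+00, -2.06323287e-01]), 'dq': array([-0.002969  ,  0.00023061,  0.00116344,  0.00197584,  0.00087521,
        0.00039645]), 'joint_efforts': array([-5.36251846e-04, -4.44873440e+01, -3.51335335e+01, -3.60448330e-04,
        9.03343549e-03, -1.65186640e-05]), 'eef_pos': array([ 0.1703263 , -0.54863757,  0.24138889]), 'eef_rot': array([ 0.10533469,  0.6991547 ,  0.1065793 , -0.69909095]), 'wrist_force': array([ 0.30769165,  0.4161455 , -0.61654498]), 'torque': array([-0.03064836,  0.00359005,  0.0076473 ]), 'opening': 0.9955160330600304}
side 586.3008154718916 320.57625084661595 246.27287364901878 [[-0.766, -0.5, 0.404, 0.124], [-0.642, 0.59, -0.489, 0.602], [0.006, -0.634, -0.773, 0.99], [0.0, 0.0, 0.0, 1.0]]
top 549.8662592422332 320.5523478197469 232.917540855647 [[0.005, -0.985, 0.171, 0.397], [-1.0, -0.0, 0.026, -0.026], [-0.026, -0.171, -0.985, 1.331], [0.0, 0.0, 0.0, 1.0]]
wrist 387.5194297056828 315.4122018981795 241.84348799623268 [[-0.001, -0.262, 0.965, -0.132], [1.0, -0.0, 0.001, 0.001], [-0.0, 0.965, 0.262, -0.067], [0.0, 0.0, 0.0, 1.0]]
```

View pics/top0.png

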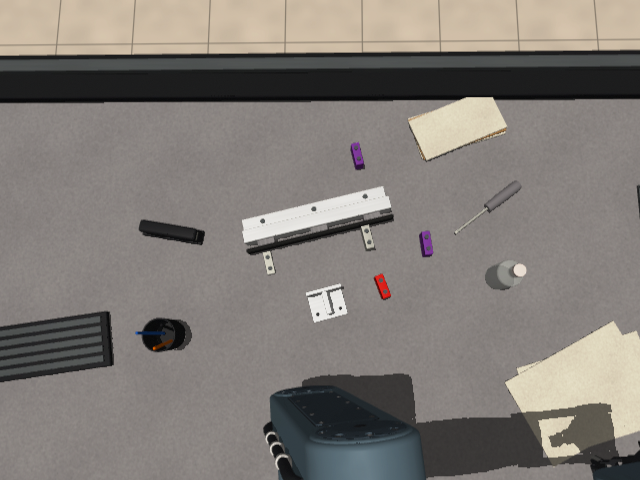

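View pics/side0.png

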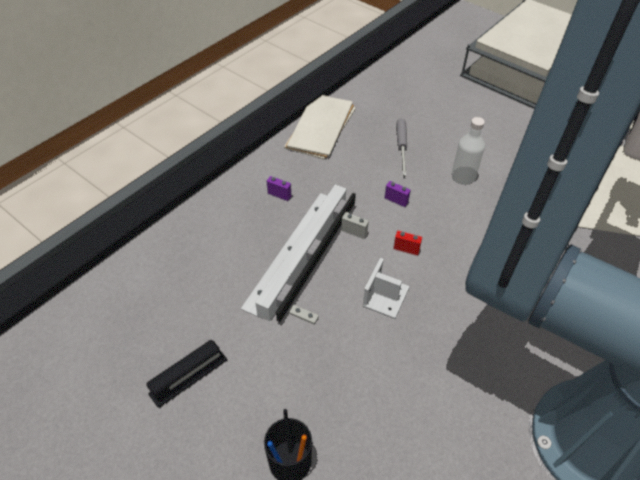

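The top view shows the rail from (243,240) to (393,205), with its seal side facing the robot. The tall stop is at about (368,237), on the right (−y) end, and the shoe is at (268,262). The bracket is at (326,303), and the red and purple blocks are decoys. Next I'll measure the rail, stop and bracket.

```bash
python3 - <<'E'
import pickle, numpy as np, cv2
c=pickle.load(open("top0.pkl","rb"))
d=c["depth"];v,u=np.mgrid[0:480,0:640]
P=np.stack([(u-c["cx"])/c["fx"]*d,(v-c["cy"])/c["fy"]*d,d],-1)@c["world_from_camera"][:3,:3].T+c["world_from_camera"][:3,3]
np.save("P.npy",P)
def rect(name,u0,u1,v0,v1,z0,z1):
    q=P[v0:v1,u0:u1].reshape(-1,3); q=q[(q[:,2]>z0)&(q[:,2]<z1)]
    r=cv2.minAreaRect((q[:,:2]*1000).astype(np.float32)); print(name,len(q),np.median(q[:,2]).round(4),np.round(r[0],1),np.round(r[1],1),round(r[2],2))
    print(np.round(cv2.boxPoints(r)).tolist())
print("ctr z",np.median(P[280:320,230:280,2]), np.median(P[300:320,380:420,2]))
rect("rail top",235,400,180,260,.047,.056)
rect("rail all",235,400,180,248,.02,.056)
rect("stop",358,378,226,252,.03,.055)
rect("shoe",258,280,249,278,.005,.02)
rect("bracket top",300,352,280,325,.055,.075)
rect("bracket all",300,352,280,325,.004,.075)
rect("bracket base",300,352,280,325,.004,.014)
rect("red",372,395,270,302,.02,.055)
img=c["img"][170:335,225:445,::-1]
cv2.imwrite("pics/crop0.png",cv2.resize(img,None,fx=3.6,fy=3.6,interpolation=cv2.INTER_CUBIC))
E
```

```text
ctr z 0.0005347276190831307 0.0002012271079504524
rail top 1999 0.0504 [616.1   9.7] [112.2 359.3] 13.32
[[520.0, 172.0], [603.0, -178.0], [712.0, -152.0], [629.0, 197.0]]
rail all 3344 0.0483 [615.4   9.2] [112.3 359.5] 13.7
[[518.0, 170.0], [603.0, -179.0], [713.0, -152.0], [627.0, 197.0]]
stop 208 0.0452 [ 614.8 -101.8] [59.3 23.3] 19.16
[[583.0, -101.0], [591.0, -123.0], [647.0, -103.0], [639.0, -81.0]]
shoe 215 0.0103 [553.8 133.9] [66.7 49.1] 3.73
[[519.0, 156.0], [522.0, 107.0], [589.0, 112.0], [586.0, 161.0]]
bracket top 256 0.0653 [461.8  -5. ] [59.7 83. ] 14.85
[[422.0, 28.0], [444.0, -53.0], [501.0, -37.0], [480.0, 43.0]]
bracket all 1157 0.0094 [460.   -3.3] [104.9 122.9] 0.27
[[407.0, 58.0], [408.0, -65.0], [513.0, -65.0], [512.0, 58.0]]
bracket base 851 0.0082 [460.   -3.3] [104.9 122.9] 0.27
[[407.0, 58.0], [408.0, -65.0], [513.0, -65.0], [512.0, 58.0]]
red 231 0.0456 [ 497.1 -136.4] [56.1 20.8] 20.05
[[467.0, -136.0], [474.0, -156.0], [527.0, -137.0], [520.0, -117.0]]
```

View pics/crop0.png

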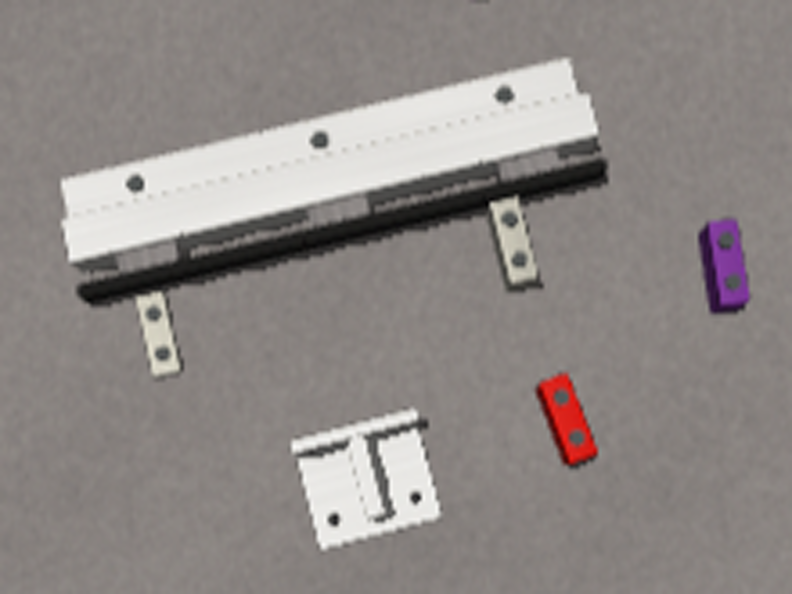

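```bash
python3 - <<'E'
import pickle, numpy as np, cv2
c=pickle.load(open("top0.pkl","rb")); P=np.load("P.npy"); img=c["img"].astype(int)
W=c["world_from_camera"]
# plane-projected lines: trace subpixel edges in green channel along columns
def proj(u,v,z):
    r=np.array([(u-c["cx"])/c["fx"],(v-c["cy"])/c["fy"],1.]);r=W[:3,:3]@r
    return W[:3,3]+r*(z-W[2,3])/r[2]
g=cv2.GaussianBlur(c["img"],(0,0),.7).mean(2)
def edge(us,f,half,sign,z):
    pts=[]
    for u in us:
        v0=f(u); vs=np.arange(int(v0-half),int(v0+half)+1)
        gr=sign*np.diff(g[vs,u]); k=gr.argmax()
        if 0<k<len(gr)-1:
            a,b,e=gr[k-1:k+2]; k=k+.5*(a-e)/(a-2*b+e)
        pts.append(proj(u,vs[0]+k+.5,z)[:2])
    pts=np.array(pts,np.float32)
    vx,vy,x0,y0=cv2.fitLine(pts,cv2.DIST_HUBER,0,.001,.001).ravel()
    if vy<0: vx,vy=-vx,-vy
    res=(pts-[x0,y0])@[vy,-vx]
    print("yaw",np.degrees(np.arctan2(-vx,vy)).round(2),"pt",np.round([x0,y0],4),"rms",np.abs(res).mean().round(5)); return pts
crop=lambda x,y:(225+x/3.6,170+y/3.6)
def L(a,b):
    a,b=crop(*a),crop(*b); return lambda u:a[1]+(u-a[0])*(b[1]-a[1])/(b[0]-a[0])
print("rail back top edge"); edge(range(246,382),L((62,180),(570,60)),4,1,.05)
print("rail front top edge"); edge(range(248,388),L((80,264),(597,135)),4,-1,.05)
print("seal front/bottom edge dark->counter");edge(list(range(274,358)),L((82,302),(605,178)),4,1,.046)
print("bracket plate top back edge"); edge(range(308,340),L((292,440),(415,410)),4,1,.065)
print("bracket base front"); edge(range(317,345),L((322,548),(440,516)),4,-1,.008)
# stop mask
m=(c["img"].min(2)>150)&(P[...,2]>.038)&(P[...,2]<.05)
th=np.radians(13.4);R=np.array([[np.cos(th),np.sin(th)],[-np.sin(th),np.cos(th)]])
q=P[222:254,355:380][m[222:254,355:380]][:,:2]@R.T
for k in (0,1): print("stop rot axis",k,np.percentile(q[:,k],[0,2,10,50,90,98,100]).round(4),len(q))
m=(P[...,2]>.06)
q=P[280:325,300:352][m[280:325,300:352]][:,:2]@R.T
print("brk top", [np.percentile(q[:,k],[0,2,50,98,100]).round(4) for k in (0,1)])
q=P[280:325,300:352][(P[280:325,300:352,2]>.005)][:,:2]@R.T
print("brk all", [np.percentile(q[:,k],[0,1,50,99,100]).round(4) for k in (0,1)])
q=P[180:260,235:400][(P[180:260,235:400,2]>.04)][:,:2]@R.T
print("rail", [np.percentile(q[:,k],[0,.5,50,99.5,100]).round(4) for k in (0,1)])
E
```

```text
rail back top edge
yaw 13.85 pt [0.6944 0.0252] rms 0.00015
rail front top edge
yaw 13.79 pt [0.6332 0.0419] rms 0.0003
seal front/bottom edge dark->counter
yaw 13.73 pt [0.6085 0.0047] rms 0.00068
bracket plate top back edge
yaw 14.89 pt [0.4901 0.001 ] rms 0.00021
bracket base front
yaw 14.91 pt [ 0.4215 -0.0112] rms 0.00023
stop rot axis 0 [0.5464 0.547  0.5496 0.5721 0.5945 0.598  0.5999] 120
stop rot axis 1 [-0.2506 -0.2504 -0.2494 -0.2416 -0.2343 -0.2332 -0.2324] 120
brk top [array([0.3805, 0.3805, 0.4691, 0.4781, 0.4788]), array([-0.1526, -0.1497, -0.1124, -0.0724, -0.0696])]
brk all [array([0.3805, 0.3881, 0.445 , 0.4836, 0.5034]), array([-0.1782, -0.1535, -0.1119, -0.0601, -0.0393])]
rail [array([0.3805, 0.3805, 0.6312, 0.6566, 0.6575]), array([-0.3134, -0.3108, -0.141 ,  0.0436,  0.0462])]
```

```bash
cat > h.py <<'E'
import numpy as np
from scipy.spatial.transform import Rotation as Rn
def tool(o): 
    q=o["eef_rot"]; return Rn.from_quat([q[1],q[2],q[3],q[0]]).as_matrix()
def ax(d): t=np.radians(d); return np.array([[np.cos(t),np.sin(t)],[-np.sin(t),np.cos(t)]])
E
python3 - <<'E'
from h import *
from bench import ctrl
import pickle
P=np.load("P.npy");c=pickle.load(open("top0.pkl","rb"))
R=ax(14.9)
q=P[280:325,300:352].reshape(-1,3); q=q[q[:,2]>.061]; a=q[:,:2]@R.T
w=a[(a[:,0]>.412)&(a[:,0]<.46)]; p=a[a[:,0]>.466]
print("web y",np.percentile(w[:,1],[0,5,50,95,100]).round(4),len(w),"plate y",np.percentile(p[:,1],[0,1,50,99,100]).round(4),"x",np.percentile(w[:,0],[0,100]),p[:,0].max())
yb=np.percentile(w[:,1],50)
R2=ax(13.82)
m=(c["img"].min(2)>150)&(P[...,2]>.038)&(P[...,2]<.05)
s=P[222:254,355:380][m[222:254,355:380]][:,:2]@R2.T
print("stop", [np.percentile(s[:,k],[1,5,50,95,99]).round(4) for k in (0,1)])
print("seal", R2@[.6085,.0047])
g=np.array([.439+.000,yb])@R; print("bracket origin",g)
o=ctrl.get_obs(); T=tool(o); print(T.round(4))
print("origin in rail dir",R2@g)
for s in (1,-1):
    t=np.radians(14.9); Y=s*np.array([-np.sin(t),np.cos(t),0]);X=np.array([0,0,-1.]);Z=np.cross(X,Y)
    D=T.T@np.c_[X,Y,Z]; print(s,Rn.from_matrix(D).as_rotvec(degrees=True).round(3))
tgt=np.array([*g,.16]); print("delta in tool",T.T@(tgt-o["eef_pos"]))
E
```

```text
web y [-0.1295 -0.1289 -0.1236 -0.1182 -0.1176] 100 plate y [-0.1651 -0.1643 -0.1231 -0.0826 -0.082 ] x [0.41512991 0.45985331] 0.47486832653128364
stop [array([0.5449, 0.5461, 0.5702, 0.5952, 0.5966]), array([-0.2548, -0.2542, -0.2459, -0.2377, -0.2372])]
seal [ 0.59200721 -0.14078994]
bracket origin [ 0.45603282 -0.0066083 ]
[[-1.000e-04  2.963e-01 -9.551e-01]
 [ 1.400e-03 -9.551e-01 -2.963e-01]
 [-1.000e+00 -1.400e-03 -3.000e-04]]
origin in rail dir [ 0.44125257 -0.11535067]
1 [-1.77665e+02 -1.24000e-01 -2.70000e-02]
-1 [ 2.335 -0.017  0.08 ]
delta in tool [ 0.08230652 -0.43304871 -0.43346028]
```

>>> drive_tool(increments=[[0,-0.042,-0.042,0.24,0,0,0.2],[0,-0.042,-0.042,0.24,0,0,0.2],[0,-0.042,-0.042,0.24,0,0,0.2],[0,-0.042,-0.042,0.24,0,0,0.2],[0,-0.042,-0.042,0.24,0,0,0.2],[0.01,-0.042,-0.042,0.24,0,0,0.2],[0.01,-0.042,-0.042,0.24,0,0,0.2],[0.02,-0.042,-0.042,0.24,0,0,0.2],[0.02,-0.042,-0.042,0.24,0,0,0.2],[0.02,-0.042,-0.042,0.24,0,0,0.2]])

```text
time_s: 1.4
eef_pos: [0.4574, -0.0275, 0.162]
eef_rot: [0.091, 0.701, 0.091, -0.701]
wrist_force: [0.3, -0.8, 1.0]
opening: 0.597
```

>>> drive_tool(increments=[[0,0,0,0,0,0,0.2],[0,0,0,0,0,0,0.2]])

```text
time_s: 1.65
eef_pos: [0.4564, -0.0293, 0.1623]
eef_rot: [-0.092, -0.701, -0.092, 0.701]
wrist_force: [0.5, 0.2, 0.5]
opening: 0.6
```

```bash
python3 - <<'E'
from h import *
from bench import ctrl,camera
import cv2
o=ctrl.get_obs(); T=tool(o); print(o["time_s"],o["eef_pos"],o["opening"],o["wrist_force"]); 
t=np.radians(14.9); Y=-np.array([-np.sin(t),np.cos(t),0]);X=np.array([0,0,-1.]);Z=np.cross(X,Y)
print(Rn.from_matrix(T.T@np.c_[X,Y,Z]).as_rotvec(degrees=True).round(3)); print("Z",T[:,2])
print("delta",T.T@(np.array([.45603,-.0066,.027])-o["eef_pos"]))
c=camera("wrist");cv2.imwrite("pics/w1.png",c["img"][:,:,::-1])
H=c["hand_eye"];d=c["depth"];v,u=np.mgrid[0:480,0:640]
p=np.stack([(u-c["cx"])/c["fx"]*d,(v-c["cy"])/c["fy"]*d,d],-1)@H[:3,:3].T+H[:3,3]
p=p@T.T+o["eef_pos"]; np.save("Pw.npy",p)
q=p[(d>0)&(p[...,2]>.061)&(p[...,2]<.069)&(p[...,0]<.53)&(abs(p[...,1])<.1)]; a=q[:,:2]@ax(14.9).T
w=a[(a[:,0]>.415)&(a[:,0]<.46)]
if len(w): print("web",np.percentile(w[:,1],[0,5,50,95,100]).round(4),len(w),"x",a[:,0].min(),a[:,0].max(), a[:,1].min(),a[:,1].max())
E
```

```text
1.65 [ 0.45644357 -0.02928144  0.16229187] 0.5998275982624699 [0.48098021 0.17149073 0.51627215]
[0.013 0.047 0.001]
Z [-9.66317194e-01 -2.57352707e-01  8.15561728e-04]
delta [ 0.13528794 -0.02202052 -0.00554783]
web [-0.1298 -0.1293 -0.1238 -0.1184 -0.1174] 1409 x 0.4136799736632312 0.47375860203234293 -0.16509286061388811 -0.08198418939204867
```

View pics/w1.png

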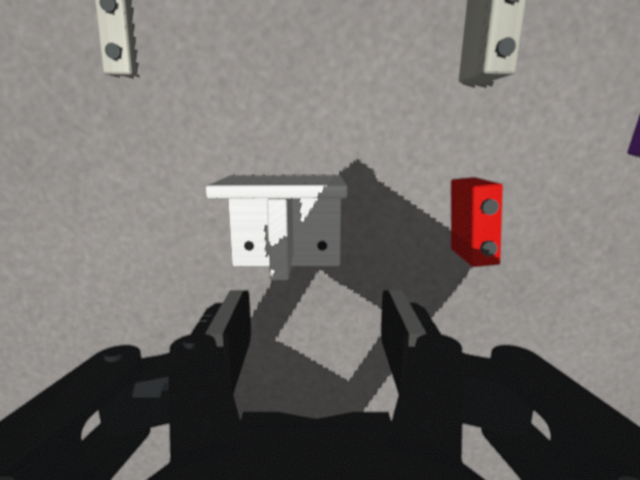

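The wrist view confirms the web at about (280,240), with the tall stop at (495,40). It agrees with the top camera to about 0.2 mm. Now I'll descend and grip.

>>> drive_tool(increments=[[0,-0.022,-0.0055,0,0,0,0.2],[0.03,0,0,0,0,0,0.2],[0.03,0,0,0,0,0,0.2],[0.025,0,0,0,0,0,0.2],[0.023,0,0,0,0,0,0.2],[0.01,0,0,0,0,0,0.2],[0.01,0,0,0,0,0,0.2],[0,0,0,0,0,0,0.2]])

```text
time_s: 2.7
eef_pos: [0.4563, -0.0071, 0.0344]
eef_rot: [-0.091, -0.701, -0.091, 0.701]
wrist_force: [-0.9, 0.3, -1.2]
opening: 0.603
```

>>> drive_tool(increments=[[0,0,0,0,0,0,-0.3],[0,0,0,0,0,0,-0.5],[0,0,0,0,0,0,-0.7],[0,0,0,0,0,0,-1],[0,0,0,0,0,0,-1],[0,0,0,0,0,0,-1]])

```text
time_s: 3.45
eef_pos: [0.4567, -0.0066, 0.0349]
eef_rot: [0.091, 0.701, 0.091, -0.701]
wrist_force: [-0.4, 2.1, 6.5]
opening: 0.132
```

```bash
cat > st.py <<'E'
from h import *
from bench import ctrl
o=ctrl.get_obs(); T=tool(o); R2=ax(13.82)
print("t",o["time_s"].__round__(3),"pos",o["eef_pos"].round(4),"rail xy",(R2@o["eef_pos"][:2]).round(4),"F",o["wrist_force"].round(2),"Frail",(R2@o["wrist_force"][:2]).round(2),"M",o["torque"].round(3),"op",round(o["opening"],3))
yaw=np.degrees(np.arctan2(-T[1,2],-T[0,2])); print("yaw",yaw.round(3),"tilt(deg) toolx",np.degrees(T[:2,0]).round(3))
E
python3 st.py; python3 - <<'E'
from bench import camera
import cv2
for n in("wrist","side"):
    c=camera(n);cv2.imwrite(f"pics/{n}2.png",c["img"][:,:,::-1])
E
```

```text
t 3.45 pos [ 0.4567 -0.0066  0.0349] rail xy [ 0.4419 -0.1155] F [-0.42  2.06  6.48] Frail [0.08 2.1 ] M [0.249 0.132 0.014] op 0.132
yaw 14.845 tilt(deg) toolx [0.038 0.003]
```

View pics/wrist2.png

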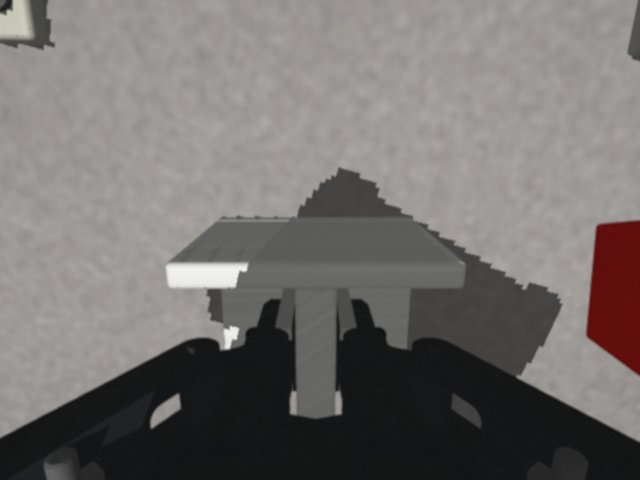

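The web is held and centred between the fingers (tool pads near (270,330) and (360,330)). I'll relieve the downward load and turn the bracket to the rail's yaw.

>>> drive_tool(increments=[[-0.0005,0,0,0,0,0,-1],[-0.0005,0,0,0,0,0,-1],[0,0,0,0,0,0,-1],[0,0,0,0,0,0,-1]])

```text
time_s: 4.05
eef_pos: [0.4561, -0.0067, 0.0352]
eef_rot: [-0.091, -0.701, -0.091, 0.701]
wrist_force: [0.1, 0.1, -2.6]
opening: 0.135
```

```bash
python3 st.py
```

```text
t 4.05 pos [ 0.4561 -0.0067  0.0352] rail xy [ 0.4413 -0.1154] F [ 0.1   0.14 -2.55] Frail [0.13 0.12] M [-0.011  0.007 -0.07 ] op 0.135
yaw 14.833 tilt(deg) toolx [-0.034  0.007]
```

>>> drive_tool(increments=[[-0.001,0,0,0.5,0,0,-1],[-0.0005,0,0,0.5,0,0,-1],[0,0,-0.01,0,0,0,-1],[0,0.01,-0.02,0,0,0,-1],[0,0.015,-0.022,0,0,0,-1],[0,0.015,-0.022,0,0,0,-1],[0,0.015,-0.02,0,0,0,-1],[0,0.01,-0.01,0,0,0,-1],[0,0.003,-0.005,0,0,0,-1],[0,0,0,0,0,0,-1]])

```text
time_s: 5.3
eef_pos: [0.5781, -0.0465, 0.0367]
eef_rot: [-0.085, -0.702, -0.085, 0.702]
wrist_force: [0.4, 0.8, -2.9]
opening: 0.132
```

>>> drive_tool(increments=[[0,0,0,0,0,0,-1],[0,0,0,0,0,0,-1]])

```text
time_s: 5.55
eef_pos: [0.5779, -0.0463, 0.0369]
eef_rot: [-0.085, -0.702, -0.085, 0.702]
wrist_force: [-0.1, 0.6, -2.5]
opening: 0.131
```

```bash
python3 st.py; python3 - <<'E'
from bench import camera
import cv2
for n in("wrist","side","top"):
    c=camera(n);i=c["img"][:,:,::-1]
    if n=="side": i=cv2.resize(i[150:350,220:480],None,fx=3,fy=3,interpolation=cv2.INTER_CUBIC)
    cv2.imwrite(f"pics/{n}3.png",i)
E
```

```text
t 5.55 pos [ 0.5779 -0.0463  0.0369] rail xy [ 0.5501 -0.183 ] F [-0.06  0.56 -2.49] Frail [0.07 0.56] M [0.026 0.032 0.002] op 0.131
yaw 13.849 tilt(deg) toolx [-0.025  0.008]
```

View pics/wrist3.png

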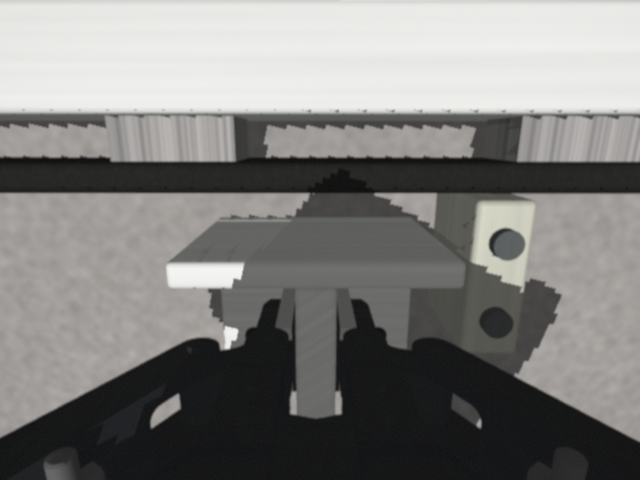

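View pics/side3.png

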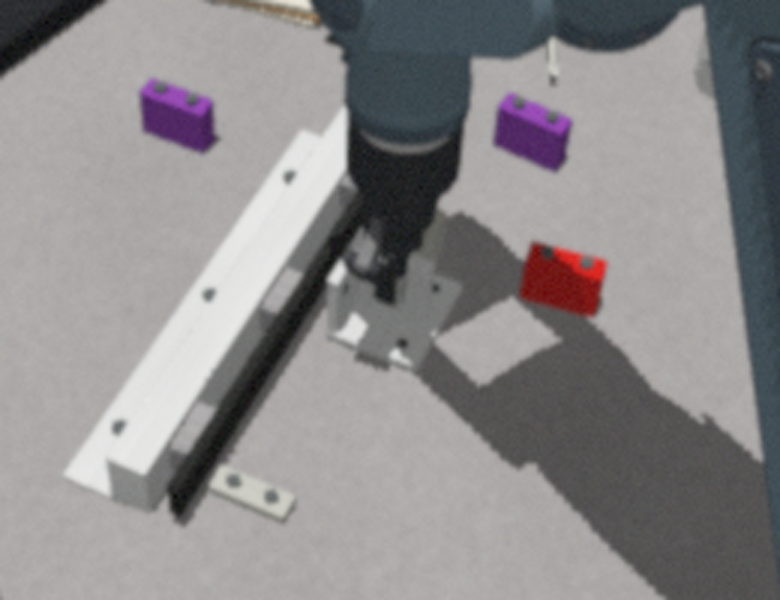

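The plate is parallel to the seal, and the tall stop is to the right at (505,270). I'll set the bracket down and creep towards the stop.

>>> drive_tool(increments=[[0.001,0.002,0,0,0,0,-1],[0.0008,0.002,0,0,0,0,-1],[0,0.002,0,0,0,0,-1],[0,0.001,0,0,0,0,-1],[0,0,0,0,0,0,-1]])

```text
time_s: 6.32
eef_pos: [0.5802, -0.0536, 0.0352]
eef_rot: [0.085, 0.702, 0.085, -0.702]
wrist_force: [0.7, -0.2, -3.1]
opening: 0.131
```

```bash
python3 st.py
```

```text
t 6.325 pos [ 0.5802 -0.0536  0.0352] rail xy [ 0.5506 -0.1906] F [ 0.65 -0.22 -3.12] Frail [ 0.58 -0.37] M [-0.016 -0.022  0.015] op 0.131
yaw 13.822 tilt(deg) toolx [ 0.001 -0.001]
```

>>> drive_tool(increments=[[0,0.001,0,0,0,0,-1],[0,0.001,0,0,0,0,-1],[0,0,0,0,0,0,-1]])

```text
time_s: 6.7
eef_pos: [0.5806, -0.0555, 0.0352]
eef_rot: [0.085, 0.702, 0.085, -0.702]
wrist_force: [-0.2, -0.2, -2.4]
opening: 0.134
```

```bash
python3 st.py
```

```text
t 6.7 pos [ 0.5806 -0.0555  0.0352] rail xy [ 0.5506 -0.1926] F [-0.23 -0.18 -2.37] Frail [-0.27 -0.11] M [-0.038  0.035  0.016] op 0.134
yaw 13.832 tilt(deg) toolx [ 0.002 -0.002]
```

>>> drive_tool(increments=[[0.0003,0.0005,0,0,0,0,-1],[0,0.0005,0,0,0,0,-1],[0,0,0,0,0,0,-1]])

```text
time_s: 7.08
eef_pos: [0.5808, -0.056, 0.035]
eef_rot: [-0.085, -0.702, -0.085, 0.702]
wrist_force: [-1.4, 2.6, 0.4]
opening: 0.13
```

>>> drive_tool(increments=[[0,0.0005,0,0,0,0,-1],[0,0,0,0,0,0,-1]])

```text
time_s: 7.32
eef_pos: [0.5808, -0.0561, 0.035]
eef_rot: [-0.085, -0.702, -0.086, 0.702]
wrist_force: [-1.5, 6.0, 1.9]
opening: 0.134
```

>>> drive_tool(increments=[[0,0.0005,0,0,0,0,-1],[0,0,0,0,0,0,-1]])

```text
time_s: 7.58
eef_pos: [0.5808, -0.0561, 0.035]
eef_rot: [-0.085, -0.702, -0.086, 0.702]
wrist_force: [-1.9, 7.1, 4.2]
opening: 0.134
```

```bash
python3 st.py
```

```text
t 7.575 pos [ 0.5808 -0.0561  0.035 ] rail xy [ 0.5506 -0.1932] F [-1.91  7.1   4.23] Frail [-0.16  7.35] M [1.059 0.293 0.022] op 0.134
yaw 13.854 tilt(deg) toolx [-0.04   0.099]
```

It butted at rail-y −0.1932, against −0.194 predicted, with a side force of 7 N. I'll ease the side load, then approach the seal.

>>> drive_tool(increments=[[-0.0002,-0.0005,0,0,0,0,-1],[0,0,-0.003,0,0,0,-1],[0,0,-0.003,0,0,0,-1],[0,0,-0.003,0,0,0,-1],[0,0,-0.002,0,0,0,-1],[0,0,0,0,0,0,-1]])

```text
time_s: 8.32
eef_pos: [0.5903, -0.0537, 0.0351]
eef_rot: [-0.085, -0.701, -0.086, 0.703]
wrist_force: [-7.8, 5.3, 6.6]
opening: 0.135
```

```bash
python3 st.py
```

```text
t 8.325 pos [ 0.5903 -0.0537  0.0351] rail xy [ 0.5604 -0.1932] F [-7.84  5.28  6.63] Frail [-6.35  7.  ] M [ 0.49   1.108 -0.042] op 0.135
yaw 13.853 tilt(deg) toolx [-0.2    0.047]
```

>>> drive_tool(increments=[[0,0,-0.001,0,0,0,-1],[0,0,-0.001,0,0,0,-1],[0,0,0,0,0,0,-1]])

```text
time_s: 8.7
eef_pos: [0.592, -0.0533, 0.0351]
eef_rot: [-0.085, -0.701, -0.086, 0.703]
wrist_force: [-8.5, 3.7, 6.8]
opening: 0.135
```

```bash
python3 st.py
```

```text
t 8.7 pos [ 0.592  -0.0533  0.0351] rail xy [ 0.5621 -0.1932] F [-8.48  3.7   6.84] Frail [-7.35  5.62] M [ 0.464  1.212 -0.066] op 0.135
yaw 13.856 tilt(deg) toolx [-0.219  0.043]
```

>>> drive_tool(increments=[[0,0,-0.001,0,0,0,-1],[0,0,-0.001,0,0,0,-1],[0,0,0,0,0,0,-1]])

```text
time_s: 9.07
eef_pos: [0.5939, -0.0528, 0.0351]
eef_rot: [-0.085, -0.701, -0.086, 0.703]
wrist_force: [-7.9, 4.8, 6.8]
opening: 0.137
```

```bash
python3 st.py
```

```text
t 9.075 pos [ 0.5939 -0.0528  0.0351] rail xy [ 0.5641 -0.1931] F [-7.89  4.83  6.75] Frail [-6.51  6.58] M [ 0.462  1.165 -0.071] op 0.137
yaw 13.852 tilt(deg) toolx [-0.221  0.046]
```

About 6.5 N of that is friction from the counter and the stop. I'll unload both so the force reading shows the seal alone.

>>> drive_tool(increments=[[-0.0003,-0.0005,0,0,0,0,-1],[-0.0003,0,0,0,0,0,-1],[0,0,0,0,0,0,-1]])

```text
time_s: 9.45
eef_pos: [0.5948, -0.0526, 0.0351]
eef_rot: [-0.085, -0.702, -0.085, 0.702]
wrist_force: [-1.6, 3.2, -2.7]
opening: 0.134
```

```bash
python3 st.py
```

```text
t 9.45 pos [ 0.5948 -0.0526  0.0351] rail xy [ 0.5651 -0.1931] F [-1.65  3.2  -2.67] Frail [-0.83  3.5 ] M [ 0.443  0.437 -0.031] op 0.134
yaw 13.835 tilt(deg) toolx [-0.073  0.029]
```

>>> drive_tool(increments=[[0,0,-0.001,0,0,0,-1],[0,0,0,0,0,0,-1]])

```text
time_s: 9.7
eef_pos: [0.596, -0.0523, 0.0352]
eef_rot: [-0.085, -0.702, -0.085, 0.702]
wrist_force: [-2.4, 4.4, -3.0]
opening: 0.128
```

```bash
python3 st.py
```

```text
t 9.7 pos [ 0.596  -0.0523  0.0352] rail xy [ 0.5663 -0.1932] F [-2.39  4.43 -3.04] Frail [-1.26  4.88] M [0.593 0.549 0.026] op 0.128
yaw 13.838 tilt(deg) toolx [-0.056  0.025]
```

>>> drive_tool(increments=[[0,0,-0.001,0,0,0,-1],[0,0,0,0,0,0,-1]])

```text
time_s: 9.95
eef_pos: [0.5968, -0.0521, 0.0352]
eef_rot: [-0.085, -0.701, -0.085, 0.702]
wrist_force: [-3.8, 3.1, -3.2]
opening: 0.134
```

```bash
python3 st.py
```

```text
t 9.95 pos [ 0.5968 -0.0521  0.0352] rail xy [ 0.567  -0.1932] F [-3.85  3.07 -3.21] Frail [-3.   3.9] M [ 0.545  0.681 -0.021] op 0.134
yaw 13.839 tilt(deg) toolx [-0.083  0.021]
```

>>> drive_tool(increments=[[0,0,-0.001,0,0,0,-1],[0,0,0,0,0,0,-1]])

```text
time_s: 10.2
eef_pos: [0.5975, -0.052, 0.0353]
eef_rot: [-0.085, -0.701, -0.085, 0.703]
wrist_force: [-6.1, 2.7, -2.2]
opening: 0.132
```

```bash
python3 st.py
```

```text
t 10.2 pos [ 0.5975 -0.052   0.0353] rail xy [ 0.5678 -0.1932] F [-6.08  2.68 -2.21] Frail [-5.27  4.05] M [0.507 0.784 0.022] op 0.132
yaw 13.838 tilt(deg) toolx [-0.111  0.019]
```

>>> drive_tool(increments=[[0,0,-0.001,0,0,0,-1],[0,0,-0.001,0,0,0,-1],[0,0,0,0,0,0,-1],[0,0,0,0,0,0,-1]])

```text
time_s: 10.7
eef_pos: [0.5989, -0.0516, 0.0352]
eef_rot: [-0.085, -0.701, -0.085, 0.703]
wrist_force: [-7.5, 2.1, -0.8]
opening: 0.134
```

```bash
python3 st.py
```

```text
t 10.7 pos [ 0.5989 -0.0516  0.0352] rail xy [ 0.5692 -0.1931] F [-7.46  2.07 -0.81] Frail [-6.75  3.8 ] M [ 0.376  1.112 -0.097] op 0.134
yaw 13.842 tilt(deg) toolx [-0.185  0.013]
```

>>> drive_tool(increments=[[0,0,-0.001,0,0,0,-1],[0,0,0,0,0,0,-1],[0,0,0,0,0,0,-1]])

```text
time_s: 11.08
eef_pos: [0.5996, -0.0514, 0.0352]
eef_rot: [-0.085, -0.701, -0.085, 0.703]
wrist_force: [-10.0, 2.9, 0.4]
opening: 0.14
```

```bash
python3 st.py
```

```text
t 11.075 pos [ 0.5996 -0.0514  0.0352] rail xy [ 0.5699 -0.1932] F [-9.99  2.86  0.43] Frail [-9.02  5.16] M [ 0.288  1.311 -0.033] op 0.14
yaw 13.845 tilt(deg) toolx [-0.221  0.008]
```

>>> drive_tool(increments=[[0,0,-0.001,0,0,0,-1],[0,0,-0.0005,0,0,0,-1],[0,0,0,0,0,0,-1],[0,0,0,0,0,0,-1],[0,0,0,0,0,0,-1]])

```text
time_s: 11.7
eef_pos: [0.6006, -0.0512, 0.0352]
eef_rot: [-0.085, -0.7, -0.085, 0.704]
wrist_force: [-11.9, 1.3, 2.3]
opening: 0.133
```

```bash
python3 st.py; python3 - <<'E'
from bench import camera
import cv2
for n in("wrist","side"):
    c=camera(n);i=c["img"][:,:,::-1]
    if n=="side": i=cv2.resize(i[150:350,220:480],None,fx=3,fy=3,interpolation=cv2.INTER_CUBIC)
    cv2.imwrite(f"pics/{n}4.png",i)
E
```

```text
t 11.7 pos [ 0.6006 -0.0512  0.0352] rail xy [ 0.571  -0.1932] F [-11.93   1.33   2.3 ] Frail [-11.27   4.14] M [ 0.172  1.561 -0.045] op 0.133
yaw 13.848 tilt(deg) toolx [-0.28  0.  ]
```

View pics/wrist4.png

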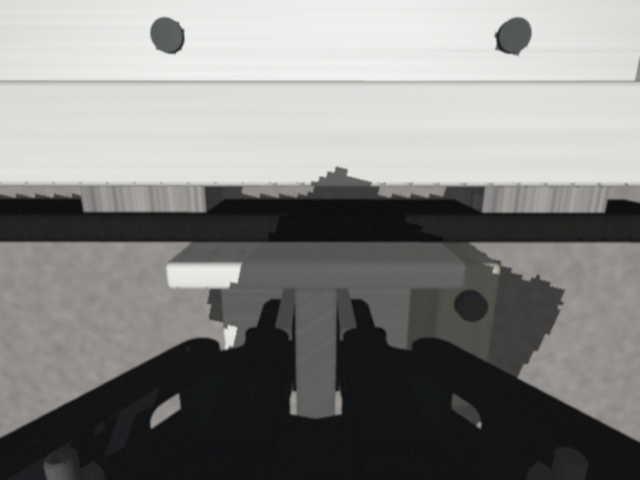

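The plate sits flush and parallel against the seal (rows 213–240), and its side is against the tall stop (about (470,305)). I'll hold for about 3 s.

>>> drive_tool(increments=[[0,0,0,0,0,0,-1],[0,0,0,0,0,0,-1],[0,0,0,0,0,0,-1],[0,0,0,0,0,0,-1],[0,0,0,0,0,0,-1],[0,0,0,0,0,0,-1],[0,0,0,0,0,0,-1],[0,0,0,0,0,0,-1],[0,0,0,0,0,0,-1],[0,0,0,0,0,0,-1]])

```text
time_s: 13.05
eef_pos: [0.6005, -0.0512, 0.0352]
eef_rot: [-0.085, -0.7, -0.085, 0.704]
wrist_force: [-10.9, 1.8, 1.7]
opening: 0.13
```

>>> drive_tool(increments=[[0,0,0,0,0,0,-1],[0,0,0,0,0,0,-1],[0,0,0,0,0,0,-1],[0,0,0,0,0,0,-1],[0,0,0,0,0,0,-1],[0,0,0,0,0,0,-1],[0,0,0,0,0,0,-1],[0,0,0,0,0,0,-1],[0,0,0,0,0,0,-1],[0,0,0,0,0,0,-1]])

```text
time_s: 14.3
eef_pos: [0.6006, -0.0512, 0.0352]
eef_rot: [-0.085, -0.7, -0.085, 0.704]
wrist_force: [-10.8, 1.2, 2.2]
opening: 0.133
```

>>> drive_tool(increments=[[0,0,0,0,0,0,-1],[0,0,0,0,0,0,-1],[0,0,0,0,0,0,-1],[0,0,0,0,0,0,-1],[0,0,0,0,0,0,-1],[0,0,0,0,0,0,-1],[0,0,0,0,0,0,-1],[0,0,0,0,0,0,-1],[0,0,0,0,0,0,-1],[0,0,0,0,0,0,-1]])

```text
time_s: 15.55
eef_pos: [0.6006, -0.0512, 0.0352]
eef_rot: [-0.085, -0.7, -0.085, 0.704]
wrist_force: [-10.7, 1.0, 2.1]
opening: 0.132
```

```bash
python3 st.py; python3 - <<'E'
from h import *
from bench import ctrl,camera
o=ctrl.get_obs();T=tool(o);c=camera("wrist")
H=c["hand_eye"];d=c["depth"];v,u=np.mgrid[0:480,0:640]
p=np.stack([(u-c["cx"])/c["fx"]*d,(v-c["cy"])/c["fy"]*d,d],-1)@H[:3,:3].T+H[:3,3]
p=p@T.T+o["eef_pos"]; a=p.copy(); a[...,:2]=p[...,:2]@ax(13.82).T
old=np.load("Pw.npy")
for r0,r1,u0,u1,n in ((214,238,20,150,"seal top L"),(214,238,520,620,"seal top R"),(266,284,250,450,"plate top"),(300,410,302,330,"web top"),(266,284,180,220,"plateL"),(266,284,420,455,"plateR")):
    s=a[r0:r1,u0:u1].reshape(-1,3);print(n,np.percentile(s,[2,50,98],axis=0).round(4).tolist())
E
```

```text
t 15.55 pos [ 0.6006 -0.0512  0.0352] rail xy [ 0.5709 -0.1931] F [-10.67   0.98   2.06] Frail [-10.13   3.5 ] M [ 0.164  1.621 -0.005] op 0.132
yaw 13.848 tilt(deg) toolx [-0.281  0.003]
seal top L [[0.6067, -0.1405, 0.0444], [0.6106, -0.1205, 0.0462], [0.614, -0.1003, 0.0476]]
seal top R [[0.6068, -0.2908, 0.0444], [0.6107, -0.2754, 0.0464], [0.6141, -0.2599, 0.0478]]
plate top [[0.5985, -0.2305, 0.0645], [0.6011, -0.2036, 0.0656], [0.6036, -0.1771, 0.0669]]
web top [[0.5577, -0.1983, 0.0646], [0.5762, -0.1943, 0.0658], [0.5931, -0.1904, 0.0669]]
plateL [[0.5984, -0.1674, 0.0643], [0.601, -0.162, 0.0657], [0.6036, -0.1567, 0.0668]]
plateR [[0.5985, -0.2327, 0.0645], [0.6012, -0.228, 0.0656], [0.6036, -0.2233, 0.067]]
```

```bash
python3 -c "
from bench import hand_in
print(hand_in())"
```

```text
the job is handed in; nothing more can be done
None
```

The bracket is standing flat and square against the tall end stop, pressed into the seal, and the robot is still gripping and pressing. I handed the job in at about 15.6 s; no verdict came back.

**How it went:** I gripped the bracket by its web and carried it just above the counter. I turned it about 1° to match the rail and moved it along until I felt it butt the stop, with about 7 N of side force. Then I eased that side load and pressed it into the seal.

**Last checks, after holding the press for about 4 s:**

| Check | Reading |
|---|---|
| Push along the rail's x | 10.1 N, steady between about 10 and 11 N |
| Seal pressed in | about 5 mm, from arm travel and wrist-camera depth |
| Yaw difference from the rail | 0.03° by the tool; plate ends level within 0.2 mm by the camera |
| Tool tilt | about 0.3° |
| Side force on the stop | 3.5 N, still touching |
| Web and plate top height | 65.7 mm, against a nominal 65 mm, so the underside is less than 1 mm off the counter at most |

- **Seal force not measured directly:** the wrist reading includes friction at the stop and counter, so the force on the seal itself is probably 8 to 10 N.
- **Friction in the first approach:** this gave about 6.5 N before the seal was touched. I unloaded the counter and stop before making the final press.
- **Other objects:** no contact was felt with the bottle, cup, stapler or screwdriver, but I didn't re-measure where they are.

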